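# Ready the radio desk for a Morse contact

## Task

Get this radio desk ready for a Morse contact: first turn the antenna selector to the yellow dummy-load tab, then, with it there, put all the loose in-line filters flat in the blue tray and slide the Morse key, without lifting or tipping it, over the desk into the white corner marks on the mat, square with them and with its black finger knob towards the robot as it started. Last, turn the selector to the green tab, and leave the mug, tin, paddle key, tape roll and screwdriver where they are.

Things in the scene. Friction and masses are not known exactly. Their poses are not given: they have to be found in the camera images.
- sel (a joint): the selector knob's angle, rad, growing clockwise seen from above; it clicks into four positions: 0 (yellow tab, dummy load), 0.524, 1.047 and 1.571
- sel_grip (a point): on the knob's vertical axis at the height to grip: the knob is a black bar 40 mm long, 13 mm wide, 30 mm high, standing on a 42 mm disc on the selector box, its top 10 mm above this point; the box is a grey 100 x 100 x 40 mm block fixed to the desk. x axis: along the bar, the white pointer line lies on its -x half
- sel_mark (a point): point that turns with the knob, 36 mm out from the knob's axis in the direction of its white pointer line, 42 mm above the desk
- dummy_tab (a point): centre of the yellow rectangular tab on the selector box, 36 mm from the knob's axis: the dummy-load position, always the most anticlockwise of the four
- green_tab: round green tab, 12 mm across and 3 mm high, on top of the selector box 36 mm from the knob's axis at one of the other three positions (white tabs mark the remaining two): today's antenna
- mat: black mat 200 x 200 mm, 1 mm thick, fixed, flat enough to slide onto; its origin, on the desk, is the centre of the white corner marks that outline the key's spot (112 mm along the mat's x, 88 mm along its y)
- key: Morse key, loose, 0.36 to 0.59 kg: wooden base 104 mm (x) x 80 mm (y) x 18 mm high with brass work on top to 43 mm, black finger knob at its -x end; origin at the centre of its underside. It starts to the right of the mat, turned by at most about 0.55 rad from the outline
- key_knob (a point): top centre of the black finger knob of the Morse key (30 mm across), 36 mm from its centre towards its -x end, 43 mm above the desk; in the end it must lie on the -x half of the mat
- tray_in (a point): centre of the inner floor (5 mm above the desk) of the open blue tray: inside 165 x 165 mm, walls 5 mm thick and 28 mm high over the desk, axes along the walls; fixed
- mug: white mug, 80 mm across, 80 mm high, bystander
- tin: brass tin, 64 mm across, 35 mm high, bystander
- paddle: chromed paddle key, 75 x 65 x 42 mm, bystander
- tape: roll of black tape, 80 mm across, 20 mm high, bystander
- screwdriver: red screwdriver, 180 mm long, bystander
- filter1: in-line filter (may be absent): aluminium box 40 mm (x) x 26 x 26 mm with a red band and a 12 mm thick, 10 mm long connector on each x end (60 mm overall), 0.08 kg; origin at its centre; grip it across its 26 mm width
- filter2: in-line filter (may be absent): aluminium box 40 mm (x) x 26 x 26 mm with a blue band and a 12 mm thick, 10 mm long connector on each x end (60 mm overall), 0.08 kg; origin at its centre; grip it across its 26 mm width
- filter3: in-line filter (may be absent): aluminium box 40 mm (x) x 26 x 26 mm with a yellow band and a 12 mm thick, 10 mm long connector on each x end (60 mm overall), 0.08 kg; origin at its centre; grip it across its 26 mm width
- filter4: in-line filter (may be absent): aluminium box 40 mm (x) x 26 x 26 mm with an orange band and a 12 mm thick, 10 mm long connector on each x end (60 mm overall), 0.08 kg; origin at its centre; grip it across its 26 mm width

How it is judged (in metres and radians):
On the way, in this order (a step that is already met when the one before it is completed fails the run):
1. the selector knob's white pointer is turned to the yellow dummy-load tab (within 6 mm at the tab, about 9 degrees) (horizontal distance between sel_mark and dummy_tab below 0.006 m), for 0.2 s.
2. with the selector still at the yellow tab, every filter present lies flat on the tray's floor and the Morse key stands in its outline (centre within 10 mm, turned within 8 degrees), all at rest (horizontal distance between sel_mark and dummy_tab below 0.006 m and x of filter1 in the frame of tray_in between -0.082 and 0.082 m and y of filter1 in the frame of tray_in between -0.082 and 0.082 m and z of each of filter1, filter2, filter3, filter4 in the frame of tray_in below 0.02 m and linear speed of each of filter1, filter2, filter3, filter4, key below 0.02 m/s and x of filter2 in the frame of tray_in between -0.082 and 0.082 m and y of filter2 in the frame of tray_in between -0.082 and 0.082 m and x of filter3 in the frame of tray_in between -0.082 and 0.082 m and y of filter3 in the frame of tray_in between -0.082 and 0.082 m and x of filter4 in the frame of tray_in between -0.082 and 0.082 m and y of filter4 in the frame of tray_in between -0.082 and 0.082 m and x of key_knob in the frame of mat below -0.02 m and horizontal distance between key and mat below 0.01 m and angle between the x axis of key and the x axis of mat, either way round below 0.14 rad), for 0.2 s.
3. the selector's pointer is turned to the green tab (within 6 mm at the tab) (horizontal distance between sel_mark and green_tab below 0.006 m and velocity of joint sel between -0.1 and 0.1 rad/s), for 0.2 s.
At the end, for the whole second after the job is handed in: The selector points to the green tab (within 6 mm at the tab), every filter present lies flat on the tray's floor, the Morse key stands on the desk centred in the corner marks within 10 mm and square within 8 degrees, and all are released and at rest (all of step 3 and x of filter1 in the frame of tray_in between -0.082 and 0.082 m and y of filter1 in the frame of tray_in between -0.082 and 0.082 m and z of each of filter1, filter2, filter3, filter4 in the frame of tray_in below 0.02 m and linear speed of each of filter1, filter2, filter3, filter4, key below 0.02 m/s and x of filter2 in the frame of tray_in between -0.082 and 0.082 m and y of filter2 in the frame of tray_in between -0.082 and 0.082 m and x of filter3 in the frame of tray_in between -0.082 and 0.082 m and y of filter3 in the frame of tray_in between -0.082 and 0.082 m and x of filter4 in the frame of tray_in between -0.082 and 0.082 m and y of filter4 in the frame of tray_in between -0.082 and 0.082 m and x of key_knob in the frame of mat below -0.02 m and horizontal distance between key and mat below 0.01 m and angle between the x axis of key and the x axis of mat, either way round below 0.14 rad); the robot touches nothing.
It fails at once if the Morse key is lifted: its base rises more than 20 mm off the desk (height (world z) of key above 0.02 m).
It fails at once if the Morse key is tipped by more than 20 degrees (angle between key's own z axis and vertical above 0.35 rad).
It fails at once if the mug, tin, paddle key, tape roll or screwdriver is shifted by more than 40 mm (distance of any of mug, tin, paddle, tape, screwdriver from where it was at the start of the episode above 0.04 m).
Of filter1, filter2, filter3, filter4 only 3 to 4 are there at a start; the rules pass over those that are not, and their reading is None.
At some moment in a run one of filter1, filter2, filter3, filter4, key may be knocked a few centimetres aside while the robot is not near it.
Once in a run the grip may slacken for a moment while it holds something.
It also fails if it takes over 208 s, if anything falls off the work surface, if the arm or the gripper's body presses on something with over 40 N, if the wrist force passes 120 N, or if a joint passes its speed limit or range.

## Robot

A 6-joint arm with a two-finger parallel gripper is mounted at the origin on the work surface. World frame = base frame: x ahead of the robot, y to its left, z up, the work surface at z = 0. Lengths are in mm, angles in rad, forces in N, time in s.
With the tool pointing down it reaches from about 275 to 750 mm from the base axis. Payload 10.2 kg.
Tool frame: the origin (TCP) lies midway between the tips of the shut fingers; the grasp point (between the pads) lies 19 mm behind it; z points along the fingers, y is the line along which they close (so a half turn about z gives the same grasp; the last joint's range is limited). The gripper opens to 85 mm and grips with 20 to 120 N. Pads are 22 mm wide; open, the fingers measure 114 mm over their backs; the gripper's body (76 mm by 85 mm) begins 54 mm behind the grasp point. The pads swing forward as they close: fully open they stand 13 mm farther back than shut.
Start: joints at [0.894, 0.313, 1.498, -0, 1.331, -0.223], TCP at [230.165, 471.864, 231.294] pointing down, gripper open.
Joint ranges: [-2.94, 2.94], [-0.97, 2.17], [0.19, 2.56], [-1.23, 4.37], [0.02, 3.11], [-2.88, 2.88]. Speed limits (rad/s): [2.39, 2.39, 3.01, 3.14, 3.14, 3.14].

## Interface

Orientations are given as a unit quaternion [w, x, y, z].
In Python, from rig import ctrl, capture, camera_info gives the robot as it stands.
- The arm moves only by the tool apply_moves, never from a script. Its argument "targets" is a list of rows, each a list of 3 entries, a list of its own where there are three numbers: the finger opening in mm, from 0 to 85.4, then the shift along the world's x, y, z in mm, then the turn, a rotation vector about the world's x, y, z in degrees. In form: [[grip, [dx, dy, dz], [rx, ry, rz]], ...]. A call has 1 to 20 rows; each row is the pose to reach, as a shift and turn from the pose commanded when the call began; what a row does not reach only later rows make up. A row lasts 1/10 s, in which the tool goes at most 50 mm and 8.59 degrees, less where a joint would pass 70% of its speed; a pose out of reach is approached as far as the arm can. A call with a gripper value outside its range is refused whole. The fingers move at their own pace and stop on an object; "squeeze" is the grip in N (left out, the last holds). Time passes only in rows, so rows that repeat a pose let the fingers close. It gives the time, the measured TCP pose, the force, the opening and the grip force at its end, in the units of the state.
- ctrl.sense(): the state, without advancing time (a new reading comes with each control period).
- capture(name): name is "side" or "top"; returns (picture, depth): 400x640x3 uint8, blue, green, red; 400x640 float32, mm along the optical axis (not along the pixel's ray), 0 where there is no reading.
- camera_info(name): a dict with "vfov" (degrees; the focal length in pixels is half the picture's height over the tangent of half this angle, whatever the lens; pixels are square), "cx", "cy" (the principal point, pixels), "extrinsics" (4x4, takes a point from camera to world coordinates). Camera axes: x right, y down, z forward; pixel columns grow to the right and rows downward; lengths in mm; the calibration is good to about 2 mm. A picture is of the moment at which its call begins. camera_info takes no time and is no camera call.
- ctrl.finish_job(): hands the job in; it is judged then, once.
The state is a dict: "time_s": time; "joints": joint angles; "dq": joint speeds; "tau": joint torques, N m; "eef_pos": TCP position; "ee_rot": TCP orientation; "force": force on the tool from outside, world axes, zero at the start; "wrist_torque": the same for the moment, N m; "grip_width": opening from 0.0 (shut) to 1.0 (fully open); "grip_force": force on a finger pad.
Only numpy, scipy, OpenCV 4.12 (cv2) and the standard library are available. Lean on these libraries where they do the work, as an engineer would, in place of code of your own. Each camera call takes 0.05 s, during which the arm holds its last target. There are 200 camera calls.

## Working session

There is one attempt and no reset: what is moved stays moved. The work goes in short steps, Python scripts to look and compute and a tool call to move; the robot and the scene stay as the last step left them, time stands still between calls to the robot, and variables do not carry over. Pictures are saved under pics/ and viewed, at most 14 in all, crops included, and the job is handed in when it is done.

Besides the shell and the picture viewer there is one more tool, called after ">>>" as name(argument=value, ...) on one line, values as JSON. apply_moves: Moves the arm, as the interface text tells. Its arguments: {"type":"object","properties":{"targets":{"type":"array","items":{"type":"array"}},"squeeze":{"type":"number"}},"required":["targets"]}

```bash
mkdir -p pics; ls
cat > h.py <<'E'
import numpy as np, cv2
from rig import ctrl, capture, camera_info
def cam(n):
    p,d=capture(n); i=camera_info(n); f=p.shape[0]/2/np.tan(np.radians(i["vfov"])/2)
    v,u=np.mgrid[:p.shape[0],:p.shape[1]]
    T=np.array(i["extrinsics"])
    P=np.stack([(u-i["cx"])/f*d,(v-i["cy"])/f*d,d],-1)@T[:3,:3].T+T[:3,3]
    P[d==0]=np.nan
    return p,d,P
E
python3 - <<'E'
from h import *
for n in("top","side"):
    p,d,P=cam(n); cv2.imwrite(f"pics/{n}0.png",p); np.savez(f"pics/{n}0.npz",p=p,P=P)
    i=camera_info(n);print({k:np.round(i[k],2) if k=="extrinsics" else i[k] for k in i})
print(ctrl.sense())
E
```

```text
pics
{'vfov': 56.52805125475705, 'cx': 317.5875088470799, 'cy': 197.70809959748163, 'extrinsics': array([[ 2.0000e-02, -9.8000e-01,  2.0000e-01,  3.7766e+02],
       [-1.0000e+00, -2.0000e-02,  1.0000e-02, -2.0330e+01],
       [-0.0000e+00, -2.0000e-01, -9.8000e-01,  8.8512e+02],
       [ 0.0000e+00,  0.0000e+00,  0.0000e+00,  1.0000e+00]])}
{'vfov': 43.514769003219925, 'cx': 315.9219538516247, 'cy': 200.01355680979557, 'extrinsics': array([[ 8.9000e-01, -2.9000e-01,  3.4000e-01,  9.2900e+01],
       [-4.5000e-01, -5.6000e-01,  6.9000e-01, -9.9938e+02],
       [-1.0000e-02, -7.7000e-01, -6.3000e-01,  9.6573e+02],
       [ 0.0000e+00,  0.0000e+00,  0.0000e+00,  1.0000e+00]])}
{'time_s': 0.1, 'joints': array([ 8.93601700e-01,  3.13391942e-01,  1.49835591e+00, -1.54693830e-05,
        1.33103507e+00, -2.23408258e-01]), 'dq': array([-0.00039841, -0.00108099, -0.00435215, -0.00131594, -0.00154554,
       -0.00021238]), 'tau': array([ 1.97058871e-03, -4.12904155e+01, -2.60142356e+01, -1.86806469e-04,
        3.08704097e-03, -1.42986781e-05]), 'eef_pos': array([230.01096219, 471.66792535, 230.79534835]), 'ee_rot': array([-2.52261832e-04,  2.24949593e-01,  9.74370220e-01, -5.39080368e-04]), 'force': array([ 0.73046646,  0.48528634, -0.1209087 ]), 'wrist_torque': array([-0.00209856, -0.04078409,  0.04669156]), 'grip_force': 0.0, 'grip_width': 0.997842337533356}
```

View pics/top0.png

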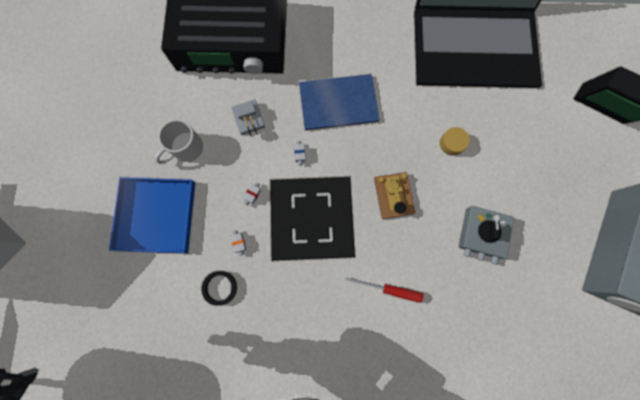

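View pics/side0.png

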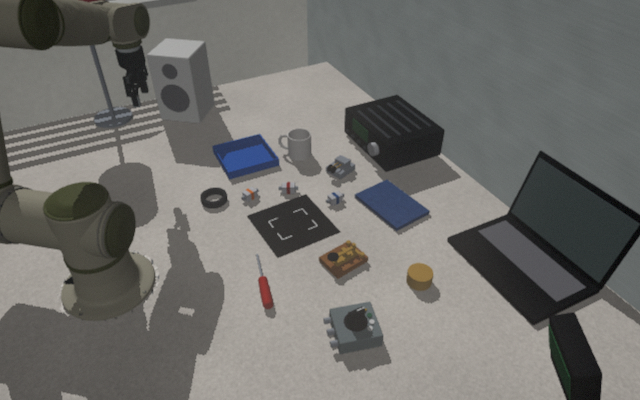

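The top view shows three filters: blue (300,152), red (252,193) and orange (238,242). The tray is at (155,215), the mat outline at (311,218), the key at (396,195) with its knob at (400,208), and the selector at (489,232). The side view agrees and shows no fourth filter. Next I'll enlarge these areas and measure them.

Run:
```python
from h import *
z=np.load("pics/top0.npz");p=z["p"];P=z["P"]
s=np.load("pics/side0.npz")["p"]
c=lambda im,u,v,w,h,k:cv2.resize(im[v:v+h,u:u+w],(w*k,h*k),interpolation=cv2.INTER_CUBIC)
a=np.hstack([c(p,455,200,66,66,6),c(p,215,135,100,66*1,6)[:, :0],c(s,320,295,66,66,6)])
b=np.hstack([c(p,225,135,100,50,4),c(p,225,180,48,80,4)[:200],c(p,370,165,50,50,4)])
b=cv2.copyMakeBorder(b,0,0,0,max(0,a.shape[1]-b.shape[1]),0)[:,:a.shape[1]]
cv2.imwrite("pics/c1.png",np.vstack([a,b]));print(a.shape,b.shape)
for n,(u,v) in dict(blue=(300,152),red=(252,193),orange=(238,242),key=(396,190),knob=(400,208),sel=(489,231),tray=(155,215),mat=(311,218),desk=(360,300),boxtop=(470,245),mug=(180,140),tin=(455,142)).items(): print(n,np.round(P[v,u],1))
# masks by height
H=P[...,2]
def blob(m,lo,hi):
    n,l,st,ce=cv2.connectedComponentsWithStats(m.astype(np.uint8))
    for i in range(1,n):
        if lo<st[i,4]<hi:
            q=P[l==i];r=cv2.minAreaRect(q[:,:2].astype(np.float32));print(np.round(ce[i]),st[i,4],np.round(q[:,2].max(),1),[np.round(x,1) for x in r])
m=np.nan_to_num(H)>8; blob(m,20,8000)
```

```text
(396, 792, 3) (200, 792, 3)
blue [663.2  29.5  28.3]
red [559.7 139.5  26.7]
orange [443.9 165.3  25. ]
key [ 572.2 -197.8   39.4]
knob [ 528.7 -204.9   45.6]
sel [ 479.6 -400.8   54.8]
tray [504.2 370.1  10.2]
mat [506.9  -0.9   3.4]
desk [ 319.9 -118.7    0. ]
boxtop [ 448.7 -362.8   39.4]
mug [695.4 331.4   4.2]
tin [ 695.6 -343.3   33.3]
[613.  94.] 2617 161.0 [array([ 786.3, -699.1]), array([147.4,  81.1]), np.float64(43.0)]
[338. 101.] 3649 19.6 [array([808.1, -61.1]), array([134.2, 189.9]), np.float64(8.7)]
[248. 117.] 792 45.9 [array([748.6, 161.1]), array([93.4, 64.3]), np.float64(20.4)]
[178. 141.] 1243 83.7 [array([667.7, 316. ]), array([ 80.5, 105.1]), np.float64(77.5)]
[455. 140.] 642 39.0 [array([ 703.5, -346.4]), array([61.6, 64.1]), np.float64(44.4)]
[299. 152.] 221 29.5 [array([666.3,  32.2]), array([60.5, 25.8]), np.float64(6.2)]
[394. 195.] 1464 46.3 [array([ 567. , -198.2]), array([104.2,  80.6]), np.float64(10.6)]
[149. 213.] 1256 32.9 [array([505.2, 372.6]), array([176.7, 175.3]), np.float64(89.5)]
[251. 193.] 254 29.5 [array([561.6, 142.6]), array([27.1, 60.2]), np.float64(64.7)]
[618. 252.] 5028 114.3 [array([ 446.4, -678.8]), array([287.6, 114.2]), np.float64(2.5)]
[486. 233.] 2314 82.7 [array([ 474.1, -404.6]), array([101.6, 116.4]), np.float64(75.7)]
[  8. 243.] 668 76.3 [array([434.7, 697.6]), array([113.4,  55.9]), np.float64(10.2)]
[238. 242.] 269 29.5 [array([444.1, 167.9]), array([60.4, 26.6]), np.float64(18.3)]
[218. 288.] 573 24.6 [array([341.1, 204.8]), array([77.3, 78.4]), np.float64(1.6)]
[395. 291.] 562 29.9 [array([ 348.8, -169.7]), array([179.2,  25.4]), np.float64(77.5)]
[ 16. 383.] 860 340.9 [array([209.8, 424. ]), array([48.5, 25.8]), np.float64(57.4)]
```

View pics/c1.png

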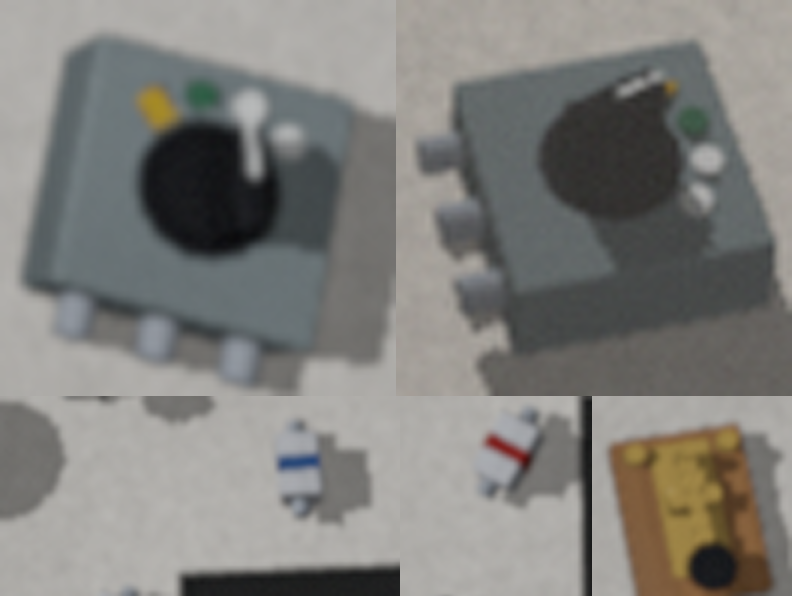

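The selector tabs run clockwise as yellow, green, white, white, and the pointer is at the third (white). Yellow is at about (481,218), green (489,216), white (496,218) and (503,223).

Run:
```python
from h import *
from scipy.optimize import least_squares
z=np.load("pics/top0.npz");p=z["p"];P=z["P"]
i=camera_info("top");f=200/np.tan(np.radians(i["vfov"])/2);T=np.array(i["extrinsics"])
# desk plane fit
m=(abs(P[...,2])<6)&(P[...,0]>250)&(p.std(-1)<12)&(p.mean(-1)>90)
A=np.c_[P[m][:,:2],np.ones(m.sum())];c=np.linalg.lstsq(A,P[m][:,2],rcond=None)[0];print("plane",c,m.sum())
def ray(u,v,h):
    d=T[:3,:3]@[(u-i["cx"])/f,(v-i["cy"])/f,1];return (T[:3,3]+d*(h-T[2,3])/d[2])[:2]
hsv=cv2.cvtColor(p,cv2.COLOR_BGR2HSV)
R=np.zeros(p.shape[:2],bool);R[205:232,472:512]=1
def cen(m):
    v,u=np.nonzero(m);return u.mean(),v.mean(),len(u)
h,s,v=cv2.split(hsv)
y=cen(R&(h>15)&(h<35)&(s>110)); g=cen(R&(h>50)&(h<95)&(s>80))
print(y,g)
Y=ray(*y[:2],43);G=ray(*g[:2],43);W3=ray(496.5,217.8,43);W4=ray(503,223,43)
print("tabs",Y,G,W3,W4)
Q=np.array([Y,G,W3,W4])
# model: centre, angle0
def mod(x): a=x[2]-np.arange(4)*np.pi/6; return x[:2]+36*np.c_[np.cos(a),np.sin(a)]
r=least_squares(lambda x:(mod(x)-Q).ravel(),[Q.mean(0)[0]-30,Q.mean(0)[1],0.3]);print("axis",r.x,np.degrees(r.x[2]),"res",np.round(r.fun,1))
# box top
B=np.zeros_like(R);B[195:280,450:525]=1
bt=B&(P[...,2]>34)&(P[...,2]<50)&(p[...,2]>60)
q=P[bt];print("box",cv2.minAreaRect(q[:,:2].astype(np.float32)),np.median(q[:,2]))
k=B&(P[...,2]>60);print("bar",cv2.minAreaRect(P[k][:,:2].astype(np.float32)),k.sum(),P[k][:,2].mean())
k=B&(p.max(-1)<45);print("dark",cen(k))
# white corners
w=np.zeros_like(R);w[185:252,282:340]=1
w&=(p.min(-1)>110);vv,uu=np.nonzero(w);
pts=np.array([ray(a,b,1) for a,b in zip(uu,vv)],np.float32);print("marks",cv2.minAreaRect(pts))
# tray rim
t=np.zeros_like(R);t[165:265,95:205]=1
t&=(h>95)&(h<130)&(s>120);print("tray",cv2.minAreaRect(P[t][:,:2].astype(np.float32)),np.percentile(P[t][:,2],[5,50,95]))
fl=t&(P[...,2]<12)
print("knobblack",ray(400,207.5,43))
```

```text
plane [-5.26676456e-04  1.03397310e-04  5.49041112e-01] 158487
(np.float64(480.56), np.float64(217.44), 25) (np.float64(488.2857142857143), np.float64(215.5), 14)
tabs [ 511.71544366 -389.00706391] [ 516.62668866 -406.94945041] [ 511.75680476 -425.34467083] [ 500.13210674 -439.28469393]
axis [ 480.74065515 -408.26201966    0.55475009] 31.784838683155613 res [-0.4 -0.3  0.1 -0.2  0.7  0.1 -0.4  0.4]
box ((481.6974792480469, -406.8969421386719), (100.95523071289062, 100.50184631347656), 75.7000961303711) 40.276956557013364
bar ((481.95025634765625, -406.4573669433594), (40.221839904785156, 13.277283668518066), 0.4493061602115631) 166 74.20739666196997
dark (np.float64(488.9682997118156), np.float64(231.4985590778098), 347)
marks ((509.29571533203125, -1.4569969177246094), (117.5092544555664, 94.9456787109375), 3.7131028175354004)
tray ((nan, nan), (0.0, 0.0), 0.0) [nan nan nan]
knobblack [ 530.37416418 -205.48818162]
```

>>> apply_moves(targets=[[85,[60,-220,-20],[0,0,-40]],[85,[60,-220,-20],[0,0,-40]],[85,[60,-220,-20],[0,0,-40]],[85,[60,-220,-20],[0,0,-40]],[85,[60,-220,-20],[0,0,-40]],[85,[120,-440,-40],[0,0,-80]],[85,[120,-440,-40],[0,0,-80]],[85,[120,-440,-40],[0,0,-80]],[85,[120,-440,-40],[0,0,-80]],[85,[120,-440,-40],[0,0,-80]],[85,[190,-660,-60],[0,0,-120]],[85,[190,-660,-60],[0,0,-120]],[85,[190,-660,-60],[0,0,-120]],[85,[190,-660,-60],[0,0,-120]],[85,[190,-660,-60],[0,0,-120]],[85,[251,-879,-80],[0,0,-153]],[85,[251,-879,-80],[0,0,-153]],[85,[251,-879,-80],[0,0,-153]],[85,[251,-879,-80],[0,0,-153]],[85,[251,-879,-80],[0,0,-153]]])

```text
time_s: 2.1
eef_pos: [481.0, -410.1, 150.0]
ee_rot: [-0.0, 1.0, 0.006, -0.0]
force: [-0.5, -0.2, 0.4]
grip_width: 0.997
grip_force: 0.0
```

>>> apply_moves(targets=[[60,[0,0,-40],[0,0,0]],[40,[0,0,-70],[0,0,0]],[40,[0,0,-95],[0,0,0]],[40,[0,0,-103],[0,0,0]],[40,[0,0,-103],[0,0,0]],[30,[0,0,-103],[0,0,0]],[20,[0,0,-103],[0,0,0]],[10,[0,0,-103],[0,0,0]],[5,[0,0,-103],[0,0,0]],[5,[0,0,-103],[0,0,0]],[5,[0,0,-103],[0,0,0]],[5,[0,0,-103],[0,0,0]],[5,[0,0,-103],[0,0,0]]], squeeze=35)

```text
time_s: 3.4
eef_pos: [482.1, -407.9, 50.4]
ee_rot: [0.001, 1.0, 0.009, 0.001]
force: [0.5, 0.8, 10.7]
grip_width: 0.145
grip_force: 36.3
```

Run:
```python
from h import *
for n in("top","side"):
    p,d,P=cam(n)
    if n=="side": a=cv2.resize(p[240:390,270:430],(800,750)[:2] and (640,600))
cv2.imwrite("pics/s1.png",a)
s=ctrl.sense();print(s["eef_pos"],s["force"],s["grip_width"],s["joints"])
```

```text
[ 482.10315438 -407.92864376   50.41960178] [ 0.39167674  1.09008795 10.10944353] 0.14693621162852674 [-8.87620887e-01  7.21355216e-01  1.35053162e+00  4.34719923e-04
  1.06593362e+00  6.65494385e-01]
```

View pics/s1.png

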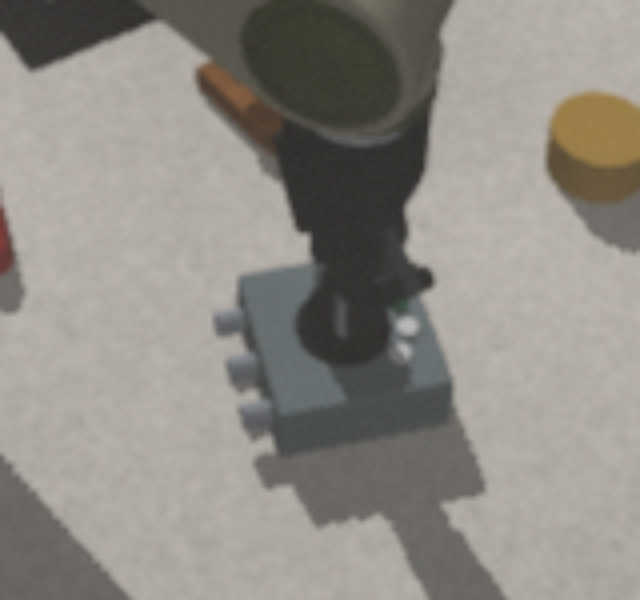

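The bar is gripped: the opening is about 12.5 mm, which matches its width. The tips rest lightly on the disc at about 10 N. Now I'll turn it 30° anticlockwise.

>>> apply_moves(targets=[[5,[0,0,2],[0,0,0]],[5,[0,0,2],[0,0,4]],[5,[0,0,2],[0,0,8]],[5,[0,0,2],[0,0,12]],[5,[0,0,2],[0,0,16]],[5,[0,0,2],[0,0,20]],[5,[0,0,2],[0,0,24]],[5,[0,0,2],[0,0,28]],[5,[0,0,2],[0,0,31]],[5,[0,0,2],[0,0,31]],[5,[0,0,2],[0,0,31]],[5,[0,0,2],[0,0,31]]])

```text
time_s: 4.7
eef_pos: [482.1, -408.0, 50.5]
ee_rot: [0.002, 0.961, 0.276, 0.001]
force: [5.7, -5.0, -4.3]
grip_width: 0.143
grip_force: 36.1
```

>>> apply_moves(targets=[[40,[0,0,0],[0,0,0]],[40,[0,0,0],[0,0,0]],[40,[0,0,0],[0,0,0]],[40,[0,0,30],[0,0,0]],[60,[0,0,70],[0,0,0]],[60,[0,0,110],[0,0,0]],[85,[-60,-20,130],[0,0,0]],[85,[-120,-40,130],[0,0,0]],[85,[-150,-60,130],[0,0,0]],[85,[-150,-60,130],[0,0,0]]])

```text
time_s: 5.7
eef_pos: [327.6, -468.7, 180.8]
ee_rot: [0.0, 0.962, 0.274, -0.0]
force: [-0.1, 0.3, -0.7]
grip_width: 0.994
grip_force: 0.0
```

```bash
cat > m.py <<'E'
from h import *
i=camera_info("top");f=200/np.tan(np.radians(i["vfov"])/2);T=np.array(i["extrinsics"])
def ray(u,v,h):
    d=T[:3,:3]@[(u-i["cx"])/f,(v-i["cy"])/f,1];return (T[:3,3]+d*(h-T[2,3])/d[2])[:2]
def rect(q): 
    r=cv2.minAreaRect(np.float32(q)); return np.round([*r[0],*r[1],r[2]],1)
def blobs(P,bounds,lo=8,hi=60,mn=60):
    x0,x1,y0,y1=bounds
    m=(P[...,2]>lo)&(P[...,2]<hi)&(P[...,0]>x0)&(P[...,0]<x1)&(P[...,1]>y0)&(P[...,1]<y1)
    n,l,st,ce=cv2.connectedComponentsWithStats(m.astype(np.uint8))
    for k in range(1,n):
        if st[k,4]>mn: print("blob",np.round(ce[k]),st[k,4],rect(P[l==k][:,:2]),np.round(P[l==k][:,2].max(),1))
E
python3 - <<'E'
from m import *
p,d,P=cam("top"); np.savez("pics/top1.npz",p=p,P=P)
blobs(P,(400,780,-330,280)) 
B=np.zeros(p.shape[:2],bool);B[195:280,450:525]=1
k=B&(P[...,2]>60)&(P[...,2]<90);print("bar",rect(P[k][:,:2]),k.sum())
# mat
m=np.zeros_like(B);m[165:270,255:365]=1;m&=p.max(-1)<60
mm=cv2.morphologyEx(m.astype(np.uint8),cv2.MORPH_OPEN,np.ones((3,3)))
n,l,st,_=cv2.connectedComponentsWithStats(mm);k=1+st[1:,4].argmax();v,u=np.nonzero(l==k)
print("mat",rect([ray(a,b,1) for a,b in zip(u,v)]))
w=np.zeros_like(B);w[185:252,282:340]=1;w&=p.min(-1)>100;v,u=np.nonzero(w)
print("marks",rect([ray(a,b,1) for a,b in zip(u,v)]))
h,s,_=cv2.split(cv2.cvtColor(p,cv2.COLOR_BGR2HSV))
t=(h>95)&(h<130)&(s>120);t[:,:95]=0;t[:,205:]=0;t[:165]=0
q=P[t];q=q[np.isfinite(q[:,2])];print("tray rim",rect(q[q[:,2]>22][:,:2]),"floor",np.median(q[q[:,2]<14],0))
cv2.imwrite("pics/t1.png",np.hstack([cv2.resize(p[200:266,455:521],(396,396)),cv2.resize(p[160:270,255:420][:, :],(594,396))])[:,:800])
print(ctrl.sense()["eef_pos"],ctrl.sense()["time_s"])
E
```

```text
blob [247. 118.] 726 [747.5 160.5  91.3  64.3  21.1] 45.9
blob [336. 118.] 1125 [ 7.556e+02 -6.770e+01  4.920e+01  1.934e+02  5.000e-01] 19.7
blob [445. 141.] 179 [ 7.031e+02 -3.222e+02  5.440e+01  1.550e+01  2.000e-01] 38.8
blob [197. 143.] 124 [679.7 276.6   6.3  41.5  89.3] 59.8
blob [299. 152.] 221 [666.3  32.3  60.4  25.8   6.2] 32.3
blob [394. 195.] 1465 [ 566.9 -198.   104.1   80.9   10.7] 46.4
blob [251. 193.] 254 [561.3 142.9  27.2  59.6  63.3] 30.8
blob [238. 242.] 269 [443.8 167.6  59.5  26.3  18.5] 30.9
bar [ 481.7 -406.6   40.6   15.    29.2] 170
mat [508.8  -1.7 193.2 193.8   3.7]
marks [509.3  -1.6 117.6  95.5   3.7]
tray rim [503.9 372.2 175.4 172.1  89.3] floor [501.3572703  375.08950066   5.41162614]
[ 327.60690168 -468.99001986  180.69056508] 5.75
```

View pics/t1.png

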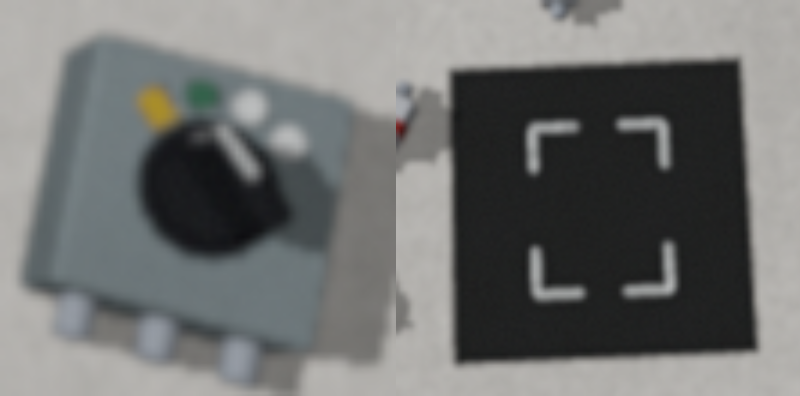

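The selector bar now reads about 29°, up from 0.5°, so it has clicked to yellow. The mat outline is centred at (509,-1.6) with a yaw of 3.7°. The key is at (567,-198) with a yaw of 10.7°. Next I'll move above the key and align with it.

>>> apply_moves(targets=[[85.4,[45,45,0],[0,0,-5]],[85.4,[75,80,0],[0,0,-10]],[85.4,[105,115,0],[0,0,-15]],[85.4,[135,150,-20],[0,0,-21]],[85.4,[165,185,-40],[0,0,-21]],[85.4,[195,220,-60],[0,0,-21]],[85.4,[215,245,-70],[0,0,-21]],[85.4,[236,268,-80],[0,0,-21]],[85.4,[236,268,-80],[0,0,-21]],[85.4,[236,268,-80],[0,0,-21]],[85.4,[236,268,-80],[0,0,-21]],[85.4,[236,268,-80],[0,0,-21]]])

```text
time_s: 6.95
eef_pos: [566.9, -199.9, 100.7]
ee_rot: [0.0, 0.995, 0.095, 0.0]
force: [0.0, -0.1, -0.7]
grip_width: 1.002
grip_force: 0.0
```

Run:
```python
from m import *
s=ctrl.sense();print(s["eef_pos"],s["ee_rot"],s["force"],s["grip_width"])
p,d,P=cam("side"); cv2.imwrite("pics/s2.png",cv2.resize(p[170:320,250:450],(800,600)))
```

```text
[ 566.92313549 -199.85775973  100.72562243] [1.74490700e-04 9.95450545e-01 9.52792398e-02 2.21673381e-04] [ 0.02710947 -0.0836079  -0.71137985] 1.0021159327013314
```

View pics/s2.png

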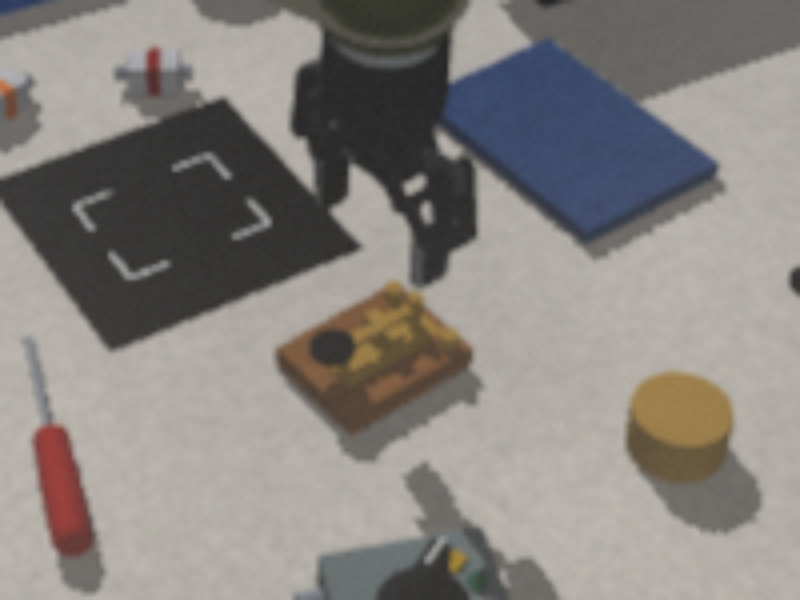

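The gripper is above the key and aligned with it. I'll cross-check the key's centre with the side camera, using the start picture.

Run:
```python
from m import *
P=np.load("pics/side0.npz")["P"]
blobs(P,(400,720,-300,300),lo=8)
blobs(P,(400,560,-500,-300),lo=60,hi=90,mn=30)
for n in("top0","side0"):
    P=np.load(f"pics/{n}.npz")["P"]
    m=(P[...,2]>13)&(abs(P[...,0]-567)<75)&(abs(P[...,1]+198)<75);print(n,rect(P[m][:,:2]), np.percentile(P[m][:,2],[5,30,50]))
```

```text
blob [300. 151.] 268 [675.  282.1  34.5  75.8  89.1] 59.7
blob [253. 167.] 286 [501.  287.8  21.2 175.7  89.5] 30.7
blob [288. 187.] 142 [556.3 137.8  30.6  59.2  62. ] 29.9
blob [249. 194.] 149 [440.1 166.1  64.4  33.4  19. ] 27.9
blob [334. 198.] 148 [663.1  29.4  59.6  30.5   4.5] 28.9
blob [343. 258.] 961 [ 564.1 -199.6  107.2   84.4   10.5] 44.6
blob [355. 314.] 157 [ 480.2 -409.6   40.6   16.4    2.5] 79.9
top0 [ 567.  -198.2  104.2   80.6   10.6] [15.86351478 18.09077643 19.40050319]
side0 [ 565.1 -200.7  106.3   81.6   11.5] [13.96783776 16.33826815 17.87380168]
```

>>> apply_moves(targets=[[85.4,[-1,0.5,-40],[0,0,0]],[85.4,[-1,0.5,-70],[0,0,0]],[85.4,[-1,0.5,-85],[0,0,0]],[85.4,[-1,0.5,-90],[0,0,0]],[85.4,[-1,0.5,-91],[0,0,0]],[85.4,[-1,0.5,-92],[0,0,0]],[85.4,[-1,0.5,-93],[0,0,0]],[85.4,[-1,0.5,-94],[0,0,0]],[85.4,[-1,0.5,-95],[0,0,0]],[85.4,[-1,0.5,-96],[0,0,0]],[85.4,[-1,0.5,-97],[0,0,0]]])

```text
time_s: 8.1
eef_pos: [566.2, -198.6, 3.3]
ee_rot: [0.0, 0.995, 0.096, 0.0]
force: [0.0, 0.3, 0.0]
grip_width: 0.998
grip_force: 0.0
```

>>> apply_moves(targets=[[85.4,[0,-0.5,-1],[0,0,0]],[85.4,[0,-0.5,-2],[0,0,0]],[85.4,[0,-0.5,-3],[0,0,0]],[85.4,[0,-0.5,-4],[0,0,0]],[85.4,[0,-0.5,-5],[0,0,0]]])

```text
time_s: 8.6
eef_pos: [566.2, -199.1, -1.8]
ee_rot: [-0.0, 0.995, 0.096, -0.0]
force: [1.0, 0.2, 0.1]
grip_width: 1.001
grip_force: 0.0
```

>>> apply_moves(targets=[[85.4,[0,0,-1],[0,0,0]],[85.4,[0,0,-2],[0,0,0]],[85.4,[0,0,-3],[0,0,0]],[82,[0,0,-3],[0,0,0]],[78,[0,0,-3],[0,0,0]],[74,[0,0,-3],[0,0,0]],[74,[0,0,-3],[0,0,0]],[74,[0,0,-3],[0,0,0]],[74,[0,0,-3],[0,0,0]]], squeeze=40)

```text
time_s: 9.5
eef_pos: [566.2, -199.1, -4.3]
ee_rot: [-0.0, 0.995, 0.096, 0.0]
force: [-2.2, 1.6, 4.6]
grip_width: 0.922
grip_force: 50.4
```

The key's base is held at an opening of about 79 mm. Now I'll slide it by (-58, +196.5) while turning it -7°.

>>> apply_moves(targets=[[74,[-3,10,0],[0,0,-0.4]],[74,[-6,20,0],[0,0,-0.7]],[74,[-9,30,0],[0,0,-1.1]],[74,[-12,40,0],[0,0,-1.4]],[74,[-14,48,0],[0,0,-1.7]],[74,[-16,54,0],[0,0,-2]],[74,[-18,60,0.5],[0,0,-2.2]],[74,[-20,66,0.8],[0,0,-2.4]],[74,[-22,73,1],[0,0,-2.6]],[74,[-24,80,1],[0,0,-2.9]]])

```text
time_s: 10.5
eef_pos: [541.4, -118.1, -4.3]
ee_rot: [-0.001, 0.998, 0.07, -0.001]
force: [0.4, -0.6, -2.6]
grip_width: 0.924
grip_force: 49.6
```

>>> apply_moves(targets=[[74,[-3,10,0],[0,0,-0.4]],[74,[-6,20,0],[0,0,-0.8]],[74,[-9,30,0],[0,0,-1.2]],[74,[-12,40,0],[0,0,-1.5]],[74,[-15,50,0],[0,0,-1.8]],[74,[-18,60,0],[0,0,-2.2]],[74,[-21,70,0],[0,0,-2.6]],[74,[-24,80,0],[0,0,-3]],[74,[-27,90,0],[0,0,-3.4]],[74,[-29,100,0],[0,0,-3.7]],[74,[-32,108,0],[0,0,-4]],[74,[-34,116.5,0],[0,0,-4.1]],[74,[-34,116.5,0],[0,0,-4.1]],[74,[-34,116.5,0],[0,0,-4.1]]])

```text
time_s: 11.9
eef_pos: [508.3, -2.6, -3.6]
ee_rot: [0.0, 0.999, 0.035, 0.0]
force: [0.6, 0.0, -5.6]
grip_width: 0.924
grip_force: 50.1
```

Run:
```python
from m import *
s=ctrl.sense();print(s["eef_pos"],2*np.degrees(np.arctan2(s["ee_rot"][2],s["ee_rot"][1])),s["force"],s["grip_width"],s["grip_force"])
```

```text
[508.31154986  -2.64764253  -3.63118855] 4.020912950768194 [ 0.6487036   0.01287874 -5.61315417] 0.924307900420365 50.119478702545166
```

>>> apply_moves(targets=[[74,[0,0,-1],[0,0,0]],[74,[0,0,-1],[0,0,0]],[79,[0,0,-1],[0,0,0]],[81,[0,0,-1],[0,0,0]],[85.4,[0,0,-1],[0,0,0]],[85.4,[0,0,-1],[0,0,0]],[85.4,[0,0,-1],[0,0,0]],[85.4,[0,0,5],[0,0,0]],[85.4,[0,0,15],[0,0,0]],[85.4,[0,0,40],[0,0,0]],[85.4,[0,0,80],[0,0,0]],[85.4,[0,-5,120],[0,0,0]],[85.4,[-40,-30,130],[0,0,0]],[85.4,[-80,-60,130],[0,0,0]],[85.4,[-120,-90,130],[0,0,0]],[85.4,[-150,-120,130],[0,0,0]],[85.4,[-180,-150,130],[0,0,0]],[85.4,[-190,-180,130],[0,0,0]],[85.4,[-190,-180,130],[0,0,0]]])

```text
time_s: 13.8
eef_pos: [317.4, -185.4, 127.4]
ee_rot: [0.001, 0.999, 0.033, 0.001]
force: [-0.1, 0.2, -0.3]
grip_width: 1.003
grip_force: 0.0
```

Run:
```python
from m import *
p,d,P=cam("top"); np.savez("pics/top2.npz",p=p,P=P);cv2.imwrite("pics/t2.png",cv2.resize(p[90:310,80:440],(800,489)))
blobs(P,(400,780,-230,280))
B=(P[...,0]>430)&(P[...,0]<530)&(P[...,1]<-330)&(P[...,1]>-480)&(P[...,2]>60)&(P[...,2]<90);print("bar",rect(P[B][:,:2]))
s=ctrl.sense();print(s["eef_pos"],s["time_s"])
```

```text
blob [247. 118.] 725 [747.3 160.4  91.7  64.3  20.9] 46.3
blob [336. 118.] 1128 [759.9 -67.9  51.1 192.1   3.4] 18.8
blob [198. 143.] 120 [679.9 276.6   6.5  41.4  89.5] 59.5
blob [299. 152.] 221 [665.6  32.2  60.3  25.8   6.2] 30.4
blob [251. 193.] 253 [561.3 142.9  27.2  59.5  63. ] 31.0
blob [312. 217.] 1480 [509.6  -2.5 104.3  79.8   3.5] 47.8
blob [238. 242.] 269 [443.8 167.8  60.   26.4  18.2] 30.1
bar [ 481.5 -406.1   40.3   14.3   33.8]
[ 317.81578122 -183.83796465  127.06349716] 13.85
```

View pics/t2.png

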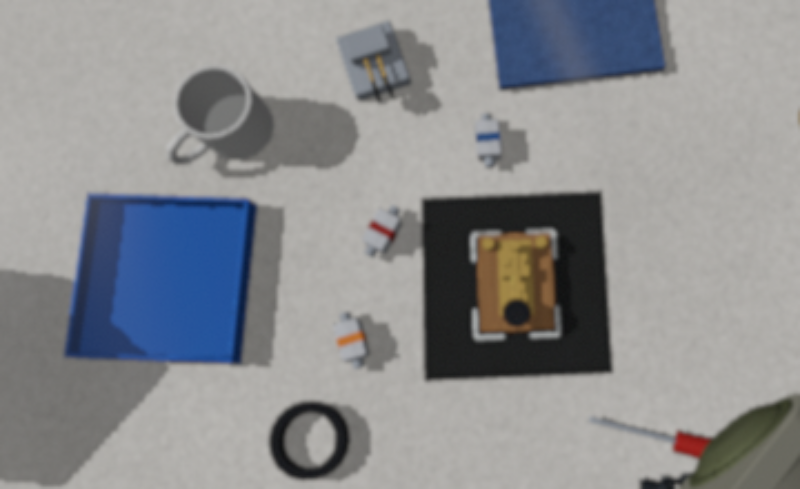

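The key sits inside the corner marks at (509.6,-2.5) with a yaw of 3.5°, against the outline's (509.2,-1.6) and 3.7°. There are three filters: blue, red and orange. I'll start with blue.

>>> apply_moves(targets=[[55,[37,23,0],[0,0,0]],[55,[74,46,0],[0,0,0]],[55,[111,69,0],[0,0,1]],[55,[148,92,0],[0,0,2]],[55,[185,115,0],[0,0,2.4]],[55,[222,138,0],[0,0,2.4]],[55,[259,161,0],[0,0,2.4]],[55,[296,184,0],[0,0,2.4]],[55,[333,207,0],[0,0,2.4]],[55,[347,215,-10],[0,0,2.4]],[55,[347,215,-30],[0,0,2.4]],[55,[347,215,-50],[0,0,2.4]],[55,[347,215,-50],[0,0,2.4]],[55,[347,215,-50],[0,0,2.4]]])

```text
time_s: 15.25
eef_pos: [665.2, 33.4, 77.1]
ee_rot: [-0.0, 0.998, 0.056, 0.0]
force: [0.5, -1.0, 1.6]
grip_width: 0.645
grip_force: 0.0
```

Descend 75 mm (adjusting y by -2), grip and lift.

>>> apply_moves(targets=[[55,[0,-2,-30],[0,0,0]],[55,[0,-2,-60],[0,0,0]],[55,[0,-2,-72],[0,0,0]],[55,[0,-2,-75],[0,0,0]],[40,[0,-2,-75],[0,0,0]],[20,[0,-2,-75],[0,0,0]],[15,[0,-2,-75],[0,0,0]],[15,[0,-2,-75],[0,0,0]],[15,[0,-2,-75],[0,0,0]],[15,[0,-2,-75],[0,0,0]],[15,[0,-2,-60],[0,0,0]],[15,[0,-2,-30],[0,0,0]],[15,[0,-2,20],[0,0,0]]], squeeze=45)

```text
time_s: 16.55
eef_pos: [663.6, 30.5, 95.7]
ee_rot: [-0.0, 0.998, 0.056, -0.003]
force: [0.1, 0.3, -0.9]
grip_width: 0.296
grip_force: 44.9
```

>>> apply_moves(targets=[[15,[-13,37,30],[0,0,-2]],[15,[-26,74,40],[0,0,-4]],[15,[-39,112,40],[0,0,-6.4]],[15,[-52,150,40],[0,0,-6.4]],[15,[-65,188,40],[0,0,-6.4]],[15,[-78,226,40],[0,0,-6.4]],[15,[-91,264,40],[0,0,-6.4]],[15,[-104,300,40],[0,0,-6.4]],[15,[-114,330,40],[0,0,-6.4]],[15,[-118,340,20],[0,0,-6.4]],[15,[-118,340,-20],[0,0,-6.4]],[15,[-118,340,-60],[0,0,-6.4]],[15,[-118,340,-80],[0,0,-6.4]],[15,[-118,340,-84],[0,0,-6.4]],[15,[-118,340,-87],[0,0,-6.4]],[15,[-118,340,-87],[0,0,-6.4]]])

```text
time_s: 18.15
eef_pos: [547.9, 370.6, 11.0]
ee_rot: [-0.0, 1.0, -0.0, 0.001]
force: [0.4, -0.9, -0.5]
grip_width: 0.298
grip_force: 44.9
```

>>> apply_moves(targets=[[15,[0,0,-1],[0,0,0]],[15,[0,0,-2],[0,0,0]],[30,[0,0,-2],[0,0,0]],[36,[0,0,-2],[0,0,0]],[36,[0,0,-2],[0,0,0]],[36,[0,0,10],[0,0,0]],[36,[0,0,40],[0,0,0]],[40,[0,0,80],[0,0,0]],[55,[3,-40,90],[0,0,-7]],[55,[5,-80,90],[0,0,-14]],[55,[7,-120,90],[0,0,-21]],[55,[9,-160,90],[0,0,-27]],[55,[11,-200,90],[0,0,-27]],[55,[13,-229,80],[0,0,-27]],[55,[13,-229,70],[0,0,-27]],[55,[13,-229,70],[0,0,-27]],[55,[13,-229,70],[0,0,-27]]])

```text
time_s: 19.85
eef_pos: [560.2, 142.3, 79.8]
ee_rot: [-0.0, 0.972, -0.233, 0.0]
force: [-0.0, -0.3, -0.0]
grip_width: 0.644
grip_force: 0.0
```

Run:
```python
from m import *
s=ctrl.sense();print(s["eef_pos"],2*np.degrees(np.arctan2(s["ee_rot"][2],s["ee_rot"][1])))
p,d,P=cam("top")
blobs(P,(425,580,290,450),lo=14,mn=40)
```

```text
[560.19911367 142.34004795  79.79662436] -26.944484603288366
```

>>> apply_moves(targets=[[55,[0,-0.5,-30],[0,0,0]],[55,[0,-0.5,-60],[0,0,0]],[55,[0,-0.5,-73],[0,0,0]],[55,[0,-0.5,-78],[0,0,0]],[40,[0,-0.5,-78],[0,0,0]],[20,[0,-0.5,-78],[0,0,0]],[15,[0,-0.5,-78],[0,0,0]],[15,[0,-0.5,-78],[0,0,0]],[15,[0,-0.5,-78],[0,0,0]],[15,[0,-0.5,-78],[0,0,0]],[15,[0,-0.5,-60],[0,0,0]],[15,[0,-0.5,-30],[0,0,0]],[15,[0,-0.5,10],[0,0,0]]], squeeze=45)

```text
time_s: 21.2
eef_pos: [559.2, 140.7, 89.4]
ee_rot: [0.0, 0.972, -0.234, -0.001]
force: [1.2, 0.5, -0.0]
grip_width: 0.298
grip_force: 44.6
```

>>> apply_moves(targets=[[15,[-15,30,20],[0,0,6]],[15,[-35,70,30],[0,0,12]],[15,[-55,108,30],[0,0,18]],[15,[-74,145,30],[0,0,24]],[15,[-92,180,30],[0,0,27]],[15,[-97,191,10],[0,0,27]],[15,[-97,191,-30],[0,0,27]],[15,[-97,191,-65],[0,0,27]],[15,[-97,191,-76],[0,0,27]],[15,[-97,191,-80],[0,0,27]],[15,[-97,191,-81],[0,0,27]],[15,[-97,191,-81],[0,0,27]]])

```text
time_s: 22.4
eef_pos: [464.1, 332.2, 9.8]
ee_rot: [-0.001, 1.0, -0.0, 0.001]
force: [-0.1, 0.7, -0.9]
grip_width: 0.293
grip_force: 44.6
```

>>> apply_moves(targets=[[15,[0,0,-1],[0,0,0]],[30,[0,0,-1],[0,0,0]],[36,[0,0,-1],[0,0,0]],[36,[0,0,-1],[0,0,0]],[36,[0,0,10],[0,0,0]],[36,[0,0,40],[0,0,0]],[40,[0,0,80],[0,0,0]],[55,[-5,-40,85],[0,0,7]],[55,[-10,-80,85],[0,0,14]],[55,[-15,-120,80],[0,0,18.2]],[55,[-20,-160,70],[0,0,18.2]],[55,[-20,-165,70],[0,0,18.2]],[55,[-20,-165,70],[0,0,18.2]],[55,[-20,-165,70],[0,0,18.2]]])

```text
time_s: 23.8
eef_pos: [443.7, 167.5, 79.0]
ee_rot: [-0.0, 0.987, 0.158, 0.001]
force: [0.5, 0.2, -0.2]
grip_width: 0.644
grip_force: 0.0
```

Run:
```python
from m import *
s=ctrl.sense();print(s["eef_pos"],2*np.degrees(np.arctan2(s["ee_rot"][2],s["ee_rot"][1])))
for n in("top","side"):
    p,d,P=cam(n); print(n)
    blobs(P,(425,580,290,450),lo=14,mn=40); blobs(P,(415,700,-80,200),lo=9,hi=34,mn=60)
```

```text
[443.67249715 167.54389568  78.99360887] 18.214251445759086
top
blob [155. 192.] 171 [559.9 369.9  37.   27.2   1.9] 34.7
blob [312. 216.] 1206 [509.2  -2.8 104.3  79.8   3. ] 34.0
blob [241. 248.] 87 [431.  157.1  14.9  32.1  85.3] 28.9
side
blob [259. 150.] 66 [555.4 364.1  32.6  36.2  76.9] 34.7
blob [232. 164.] 45 [440.8 330.2  35.   21.1  87.3] 31.1
blob [249. 193.] 132 [442.  166.8  59.7  32.9  27.4] 29.2
blob [293. 222.] 619 [507.1  -4.9 107.7  86.4   3.3] 34.0
```

>>> apply_moves(targets=[[55,[-1,-0.5,-30],[0,0,0]],[55,[-1,-0.5,-60],[0,0,0]],[55,[-1,-0.5,-73],[0,0,0]],[55,[-1,-0.5,-77],[0,0,0]],[40,[-1,-0.5,-77],[0,0,0]],[20,[-1,-0.5,-77],[0,0,0]],[15,[-1,-0.5,-77],[0,0,0]],[15,[-1,-0.5,-77],[0,0,0]],[15,[-1,-0.5,-77],[0,0,0]],[15,[-1,-0.5,-77],[0,0,0]],[15,[-1,-0.5,-60],[0,0,0]],[15,[-1,-0.5,-30],[0,0,0]],[15,[-1,-0.5,10],[0,0,0]]], squeeze=45)

```text
time_s: 25.2
eef_pos: [441.2, 166.2, 88.6]
ee_rot: [-0.0, 0.987, 0.158, -0.001]
force: [0.4, -0.9, -0.4]
grip_width: 0.292
grip_force: 44.7
```

>>> apply_moves(targets=[[15,[4,40,20],[0,0,-4]],[15,[8,85,40],[0,0,-8]],[15,[12,130,40],[0,0,-12]],[15,[16,175,40],[0,0,-16]],[15,[19,220,40],[0,0,-18.2]],[15,[20,245,20],[0,0,-18.2]],[15,[20,245,-20],[0,0,-18.2]],[15,[20,245,-60],[0,0,-18.2]],[15,[20,245,-75],[0,0,-18.2]],[15,[20,245,-79],[0,0,-18.2]],[15,[20,245,-80],[0,0,-18.2]],[15,[20,245,-80],[0,0,-18.2]]])

```text
time_s: 26.4
eef_pos: [463.2, 411.8, 10.2]
ee_rot: [-0.001, 1.0, -0.0, 0.001]
force: [0.4, -0.1, -0.2]
grip_width: 0.294
grip_force: 44.6
```

>>> apply_moves(targets=[[15,[0,0,-1],[0,0,0]],[30,[0,0,-1],[0,0,0]],[36,[0,0,-1],[0,0,0]],[36,[0,0,-1],[0,0,0]],[36,[0,0,10],[0,0,0]],[36,[0,0,40],[0,0,0]],[40,[0,0,80],[0,0,0]],[55,[-10,-45,110],[0,0,4]],[55,[-20,-90,130],[0,0,8]],[55,[-30,-135,140],[0,0,12]],[55,[-40,-180,140],[0,0,16]],[55,[-50,-225,140],[0,0,20]],[55,[-60,-270,140],[0,0,24]],[55,[-70,-315,140],[0,0,28]],[55,[-80,-360,140],[0,0,31]],[55,[-90,-405,140],[0,0,31]],[55,[-100,-450,140],[0,0,31]],[55,[-115,-495,140],[0,0,31]],[55,[-130,-540,140],[0,0,31]],[55,[-130,-560,140],[0,0,31]]])

```text
time_s: 28.4
eef_pos: [331.0, -151.6, 149.3]
ee_rot: [0.001, 0.964, 0.265, 0.0]
force: [0.5, -0.3, 0.8]
grip_width: 0.643
grip_force: 0.0
```

Run:
```python
from m import *
s=ctrl.sense();print(s["eef_pos"],2*np.degrees(np.arctan2(s["ee_rot"][2],s["ee_rot"][1])),s["time_s"])
p,d,P=cam("top");cv2.imwrite("pics/t3.png",cv2.resize(p[90:310,80:440],(800,489)))
blobs(P,(425,580,290,450),lo=14,mn=40); blobs(P,(415,700,-80,200),lo=9,hi=60,mn=60)
B=(P[...,0]>430)&(P[...,0]<530)&(P[...,1]<-330)&(P[...,1]>-480)&(P[...,2]>60)&(P[...,2]<90);print("bar",rect(P[B][:,:2]))
```

```text
[ 330.97408481 -151.61921705  149.25126096] 30.786028339900852 28.4
blob [155. 196.] 282 [548.2 370.3  28.6  59.4  87.8] 35.2
blob [133. 231.] 299 [464.1 411.6  60.   28.    1.4] 35.4
blob [167. 232.] 294 [463.6 331.4  60.5  28.2   2.4] 35.4
blob [312. 217.] 1481 [509.7  -2.4 104.8  80.    3.4] 47.7
bar [ 482.1 -406.7   40.4   14.2   30.6]
```

View pics/t3.png

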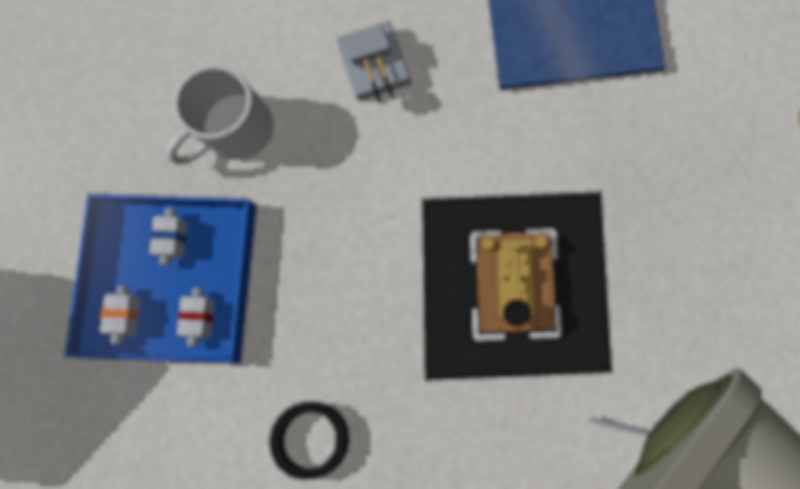

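All three filters lie flat in the tray, and the key is inside its marks. Before the last turn I'll check that no fourth filter is hidden anywhere.

Run:
```python
from m import *
p,d,P=cam("top"); blobs(P,(-200,900,-800,800),lo=9,hi=40,mn=60)
p,d,P=cam("side"); print(); blobs(P,(-200,900,-800,800),lo=9,hi=40,mn=60)
```

```text
blob [273.  70.] 142 [881.4 106.4  17.9  60.6  16.1] 39.9
blob [209.  69.] 449 [874.8 266.2 186.2  15.   89.7] 40.0
blob [479.  77.] 2004 [ 878.5 -419.5  320.8   43.    90. ] 21.2
blob [338. 101.] 3629 [808.  -61.4 133.2 190.2   8.6] 19.3
blob [598. 106.] 400 [ 796.9 -710.4  146.9   52.2   43.3] 39.9
blob [249. 119.] 566 [749.1 161.2  94.4  64.4  20.7] 39.9
blob [175. 136.] 188 [696.2 332.2  24.9  67.9  49. ] 39.8
blob [455. 140.] 638 [ 703.6 -345.8   62.    64.3   48. ] 39.3
blob [186. 154.] 238 [652.3 314.   38.7 113.2  36.7] 39.6
blob [149. 212.] 1219 [505.2 372.3 176.2 175.7  89.5] 32.5
blob [155. 196.] 297 [548.1 370.1  58.7  30.6   9. ] 34.8
blob [604. 248.] 1132 [ 444.  -679.1  289.8  117.7    3.5] 40.0
blob [312. 216.] 1330 [509.4  -3.2 103.4  80.    2. ] 39.8
blob [480. 239.] 880 [ 473.4 -404.6  101.1  115.5   75.7] 40.0
blob [ 10. 243.] 432 [436.5 698.5 116.2  56.4  11. ] 39.9
blob [133. 231.] 318 [463.9 411.5  58.1  37.1  19.3] 35.6
blob [167. 232.] 313 [463.3 331.7  60.   27.6   1.5] 35.8
blob [218. 288.] 569 [341.1 204.7  77.3  77.5   1.7] 24.6
blob [358. 281.] 75 [ 362.
[... 158 characters left out ...]
[267. 158.] 201 [5.529e+02 3.345e+02 7.290e+01 1.176e+02 1.000e-01] 31.7
blob [340. 167.] 338 [745.4 157.8  98.2  69.4  19.1] 40.0
blob [391. 204.] 1682 [804.7 -62.8 134.4 194.5   8.8] 18.5
blob [210. 197.] 198 [331.2 208.   84.1  65.9  58.1] 24.8
blob [292. 221.] 692 [506.8  -4.4 108.3  86.    3.8] 40.0
blob [498. 279.] 1731 [ 8.764e+02 -4.211e+02  4.710e+01  3.207e+02  1.000e-01] 19.6
blob [110. 294.] 1927 [  0.9 -29.1 217.9 176.8   9.5] 39.7
blob [264. 288.] 360 [ 346.7 -171.2  185.8   25.    77.6] 28.7
blob [419. 276.] 537 [ 700.5 -348.9   66.8   62.9   75.2] 37.6
blob [352. 330.] 1505 [ 471.7 -407.2  103.7  116.7   75.2] 40.0
blob [558. 376.] 97 [ 794.4 -708.4  111.4    8.5   61.2] 33.7
```

There is no fourth filter. On to the knob.

>>> apply_moves(targets=[[50,[25,-43,0],[0,0,1]],[50,[50,-86,0],[0,0,1]],[50,[75,-129,0],[0,0,1]],[50,[100,-172,0],[0,0,1]],[50,[125,-215,0],[0,0,1]],[50,[145,-246,0],[0,0,1]],[50,[151,-256,-10],[0,0,1]],[50,[151,-256,-20],[0,0,1]],[40,[151,-256,-30],[0,0,1]],[40,[151,-256,-50],[0,0,1]],[40,[151,-256,-80],[0,0,1]],[40,[151,-256,-95],[0,0,1]],[40,[151,-256,-98],[0,0,1]],[40,[151,-256,-98],[0,0,1]]], squeeze=35)

```text
time_s: 29.95
eef_pos: [483.4, -404.3, 50.8]
ee_rot: [0.0, 0.961, 0.276, 0.0]
force: [-1.1, -0.1, 0.1]
grip_width: 0.468
grip_force: 0.0
```

>>> apply_moves(targets=[[40,[-1.5,-3,0],[0,0,0]],[30,[-1.5,-3,0],[0,0,0]],[20,[-1.5,-3,0],[0,0,0]],[10,[-1.5,-3,0],[0,0,0]],[5,[-1.5,-3,0],[0,0,0]],[5,[-1.5,-3,0],[0,0,0]],[5,[-1.5,-3,0],[0,0,0]],[5,[-1.5,-3,0],[0,0,0]]])

```text
time_s: 30.75
eef_pos: [481.9, -408.2, 50.9]
ee_rot: [0.001, 0.961, 0.276, 0.0]
force: [1.6, -2.3, 3.9]
grip_width: 0.143
grip_force: 36.3
```

Gripped. Next I'll turn it 30.5° clockwise to green, let go and retreat.

>>> apply_moves(targets=[[5,[0,0,0],[0,0,-4]],[5,[0,0,0],[0,0,-8]],[5,[0,0,0],[0,0,-12]],[5,[0,0,0],[0,0,-16]],[5,[0,0,0],[0,0,-20]],[5,[0,0,0],[0,0,-24]],[5,[0,0,0],[0,0,-28]],[5,[0,0,0],[0,0,-30.5]],[5,[0,0,0],[0,0,-30.5]],[5,[0,0,0],[0,0,-30.5]],[5,[0,0,0],[0,0,-30.5]],[40,[0,0,0],[0,0,-30.5]],[40,[0,0,0],[0,0,-30.5]],[40,[0,0,0],[0,0,-30.5]],[40,[0,0,30],[0,0,-30.5]],[40,[0,0,70],[0,0,-30.5]],[40,[0,0,110],[0,0,-30.5]],[40,[-50,0,130],[0,0,-30.5]],[40,[-100,0,130],[0,0,-30.5]],[40,[-150,0,130],[0,0,-30.5]]])

```text
time_s: 32.75
eef_pos: [333.8, -407.1, 180.6]
ee_rot: [0.0, 1.0, 0.014, 0.0]
force: [0.3, -2.0, -0.4]
grip_width: 0.466
grip_force: 0.0
```

Run:
```python
from m import *
s=ctrl.sense();print(s["eef_pos"],s["time_s"],s["force"])
p,d,P=cam("top");cv2.imwrite("pics/t4.png",np.hstack([cv2.resize(p[90:310,80:355],(500,400)),cv2.resize(p[200:266,455:505],(300,400))]))
blobs(P,(425,580,290,450),lo=14,mn=40); blobs(P,(415,700,-80,200),lo=9,hi=60,mn=60)
B=(P[...,0]>430)&(P[...,0]<530)&(P[...,1]<-330)&(P[...,1]>-480)&(P[...,2]>60)&(P[...,2]<90);print("bar",rect(P[B][:,:2]))
```

```text
[ 333.76374671 -407.14314037  180.62138669] 32.75 [ 0.26522426 -1.9833468  -0.40589113]
blob [155. 196.] 277 [548.3 369.6  59.8  28.    1.8] 35.6
blob [133. 231.] 303 [464.1 412.2  28.4  59.7  88.4] 35.3
blob [167. 232.] 299 [463.3 331.6  28.6  60.   86.5] 35.2
blob [312. 217.] 1475 [509.4  -3.1 103.8  79.8   2.2] 46.7
bar [ 4.821e+02 -4.067e+02  4.020e+01  1.320e+01  4.000e-01]
```

View pics/t4.png

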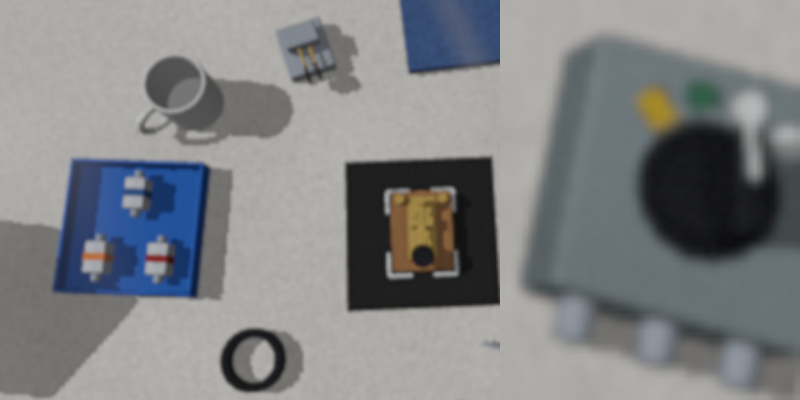

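The bar reads 0.4° and the green tab is at about 0–2°, so the pointer is on green. The filters lie flat in the tray, and the key is within 2 mm of centre. Handing in.

```bash
python3 -c "
from rig import ctrl
print(ctrl.finish_job())"
```

```text
the job is handed in; nothing more can be done
None
```

I handed the job in at about 33 s with the selector turned to yellow and then to green, the three filters found (blue, red, orange) flat in the tray, and the key square in the corner marks about 2 mm off centre; nothing I saw showed a bystander disturbed, but the judge returned no verdict.

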